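# Line up a row of loose tiles with a straightedge

### The arm

A 6-joint arm with a two-finger parallel gripper is mounted at the origin on the work surface. World frame = base frame: x ahead of the robot, y to its left, z up, the work surface at z = 0. Lengths are in m, angles in degrees, forces in N, time in s.
With the tool pointing down it reaches from about 0.325 to 0.85 m from the base axis. Payload 15.5 kg.
Tool frame: the origin (TCP) lies midway between the tips of the shut fingers; the grasp point (between the pads) lies 19 mm behind it; z points along the fingers, y is the line along which they close (so a half turn about z gives the same grasp; the last joint's range is limited). The gripper opens to 91 mm and grips with 3 to 60 N. Pads are 32 mm wide; open, the fingers measure 118 mm over their backs; the gripper's body (76 mm by 178 mm) begins 60 mm behind the grasp point.
Start: joints at [68.898, 28.281, 77.091, -0, 74.628, -5.472], TCP at [0.168, 0.602, 0.186] pointing down, gripper open.
Joint ranges: [-166.48, 166.48], [-47.26, 123.95], [12.59, 153.08], [-70.14, 250.14], [6.76, 159.57], [-176.63, 176.63]. Speed limits (degrees/s): [108.29, 108.29, 147.25, 172.46, 172.46, 172.46].

### API

Orientations are given as a 3x3 rotation matrix whose columns are the frame's x, y, z axes.
In Python, from bench import ctrl gives the robot as it stands. The module is installed in compiled form; this text tells all that it offers. Calls block until the motion is done:
- ctrl.goto(position, orientation): joint-space move of the TCP to a pose.
- ctrl.move_l(position, vel=0.15, ori=None, contact_N=None): straight line of the TCP; ori=None keeps the orientation; vel is the mean speed in m/s. With contact_N (N) it stops when the force on the tool has changed by that much, and returns True; else False.
- ctrl.movej(angles): joint-space move.
- ctrl.command_gripper(opening): opening from 0.0 (shut) to 1.0 (fully open); the grip force is fixed at half the most; returns when the fingers have stopped.
- ctrl.sleep(seconds).
- ctrl.ik(position, orientation): joint angles nearest the present ones, or None.
- ctrl.read_camera(name): name is "scene" or "top"; returns the picture (400x640x3 uint8, blue, green, red); there is no depth.
- ctrl.camera_params(name): a dict with "fx", "fy", "cx", "cy" (pixels), "D" ([k1, k2, p1, p2, k3] as OpenCV has them; the pictures are not rectified), "pose" (4x4, takes a point from camera to world coordinates). Camera axes: x right, y up, looking along -z (the intrinsics and any distortion apply to the point x, -y, -z); pixel columns grow to the right and rows downward; lengths in m; the calibration is good to about 2 mm. A picture is of the moment at which its call begins. camera_params takes no time and is no camera call.
A pose or a line that the arm cannot do raises ctrl.MotionError and nothing moves.
- ctrl.sign_off(): hands the job in; it is judged then, once.
Readings, each from a call of its own:
- ctrl.current_t(): time.
- ctrl.current_q(): joint angles.
- ctrl.current_dq(): joint speeds.
- ctrl.current_effort(): joint torques, N m.
- ctrl.current_tool_pos(): TCP position.
- ctrl.current_eef_rot(): TCP orientation.
- ctrl.current_contact_force(): force on the tool from outside, world axes, zero at the start.
- ctrl.current_wrist_torque(): the same for the moment, N m.
- ctrl.current_grip_width(): opening from 0.0 (shut) to 1.0 (fully open).
- ctrl.current_grasp_force(): force on a finger pad.
Only numpy, scipy, OpenCV 4.12 (cv2) and the standard library are available. Lean on these libraries where they do the work, as an engineer would, in place of code of your own. Each camera call takes 0.05 s, during which the arm holds its last target. There are 200 camera calls.

### The job

Take the straightedge by its grip out of the grey tray and use its long edge to slide the four loose square tiles away from the robot, until their robot-side edges form one straight row along the black line across the white board. Then put the straightedge back flat in its tray without dropping it. Do not touch, lift or tip the tiles with the gripper, and leave the other things where they are.

Things in the scene. Friction and masses are not known exactly. Their poses are not given: they have to be found in the camera images.
- board: Fixed white laminate setting-out board, 320 x 320 x 12 mm, lying on the ledge, turned by up to 0.25 rad. Origin at the centre of its underside, z up; its x points away from the robot (the direction to push), its y along the inlaid line. It lies on the left or on the right of the robot, the tray on the other side. Bystanders lie on its far part, at least 72 mm beyond the line (x): the finished row reaches 50 mm beyond it.
- line (a point): Middle of the black inlaid line (5 mm wide, flush, 316 mm long, along the board's y) on the board's upper face: 10 mm to the robot's side (-x) of the board's middle, 12 mm above its underside. Axes as the board's. A tile is on the line when its robot-side edge lies along it, i.e. its centre is at x = +25 mm in this frame.
- tile1: Loose cobalt glazed square tile, 50 x 50 x 10 mm, about 60 g, first of the row of four along the board's y (from +y to -y, about 66 mm apart). Lies flat on the board, starting wholly on the robot's side of its place, its centre 10 to 45 mm short of the line and turned up to 0.25 rad from the board's axes. Origin at the centre of its underside, z up.
- tile2: Loose cobalt glazed square tile, 50 x 50 x 10 mm, about 60 g, second of the row of four along the board's y (from +y to -y, about 66 mm apart). Lies flat on the board, starting wholly on the robot's side of its place, its centre 10 to 45 mm short of the line and turned up to 0.25 rad from the board's axes. Origin at the centre of its underside, z up.
- tile3: Loose cobalt glazed square tile, 50 x 50 x 10 mm, about 60 g, third of the row of four along the board's y (from +y to -y, about 66 mm apart). Lies flat on the board, starting wholly on the robot's side of its place, its centre 10 to 45 mm short of the line and turned up to 0.25 rad from the board's axes. Origin at the centre of its underside, z up.
- tile4: Loose cobalt glazed square tile, 50 x 50 x 10 mm, about 60 g, fourth of the row of four along the board's y (from +y to -y, about 66 mm apart). Lies flat on the board, starting wholly on the robot's side of its place, its centre 10 to 45 mm short of the line and turned up to 0.25 rad from the board's axes. Origin at the centre of its underside, z up.
- straightedge: Loose straightedge, 0.3 kg: an aluminium bar 300 mm long (its x), 40 mm wide (its y), 12 mm high, with a black upright grip 110 mm long (x), 14 mm thick (y), standing centred on the bar from 11 to 48 mm above its underside. Same either way round. Origin at the centre of the underside, z up. Starts flat on the tray's floor.
- tray: Fixed long grey plastic spacer tray, 350 mm (its x, roughly away from the robot, turned up to 0.3 rad) x 90 mm (its y) x 16 mm high, open on top, walls 4 mm, floor 4 mm thick. Origin at the centre of its underside, z up.
- shard: Loose broken piece of cobalt tile, about 50 x 40 x 9 mm, irregular, on the far part of the board. Leave alone.
- scribe: Loose thin chrome tile scribe, about 125 mm long, 9 mm thick, on the far part of the board. Leave alone.
- dish: Loose white ceramic mixing dish, 84 mm across, 32 mm high, on the ledge beyond the far end of the tray. Leave alone.
- bottle: Loose plastic bottle, 60 mm across, 170 mm high, on the ledge at the far left. Leave alone.
- mallet: Loose mallet with a wooden handle lying on the ledge at the far right. Leave alone.
Things that resemble listed ones, but are neither listed nor needed, are in the scene too. What is shaped like the tile4 but purple or turquoise is not meant.

How it is judged:
By the outcome, as a careful person would: the job done as asked, in the order asked, and still so for the second after the job is handed in, with the robot touching nothing.
It also fails if it takes over 56 s, if anything falls off the work surface, if the arm or the gripper's body presses on something with over 40 N, if the wrist force passes 120 N, or if a joint passes its speed limit or range.

## Working session

There is one attempt and no reset: what is moved stays moved. The work goes in short steps, each a Python script; the robot and the scene stay as the last script left them, time stands still between calls to the robot, and variables do not carry over. Pictures are saved under pics/ and viewed, at most 10 in all, crops included, and the job is handed in when it is done.

```bash
mkdir -p pics; cat > h.py <<'E'
import numpy as np, cv2
from bench import ctrl
def cam(n):
    p=ctrl.camera_params(n); K=np.array([[p['fx'],0,p['cx']],[0,p['fy'],p['cy']],[0,0,1.]])
    return K,np.array(p['D'],float),np.array(p['pose'])
F=np.diag([1,-1,-1.])
def px2w(n,px,z):
    K,D,T=cam(n); u=cv2.undistortPoints(np.array(px,float).reshape(-1,1,2),K,D).reshape(-1,2)
    d=np.c_[u,np.ones(len(u))]@F@T[:3,:3].T; o=T[:3,3]
    return o+d*((z-o[2])/d[:,2])[:,None]
def w2px(n,P):
    K,D,T=cam(n); c=(np.atleast_2d(P)-T[:3,3])@T[:3,:3]@F
    return cv2.projectPoints(c,np.zeros(3),np.zeros(3),K,D)[0].reshape(-1,2)
E
python3 - <<'E'
from h import *
for n in("scene","top"):
    cv2.imwrite(f"pics/{n}0.png",ctrl.read_camera(n)); K,D,T=cam(n); print(n,K[0,0],D,T.round(3).tolist())
E
```

```text
scene 442.6290558745228 [-0.06683557  0.          0.          0.          0.        ] [[0.857, -0.421, 0.298, 0.999], [0.516, 0.693, -0.504, -0.68], [0.006, 0.585, 0.811, 1.186], [0.0, 0.0, 0.0, 1.0]]
top 410.59705853887556 [-0.0218974  0.         0.         0.         0.       ] [[0.078, 0.967, -0.244, 0.317], [-0.997, 0.076, -0.016, -0.004], [0.003, 0.245, 0.97, 1.228], [0.0, 0.0, 0.0, 1.0]]
```

View pics/top0.png

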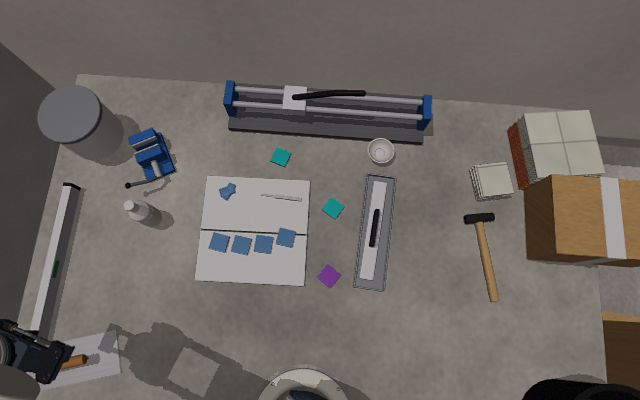

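View pics/scene0.png

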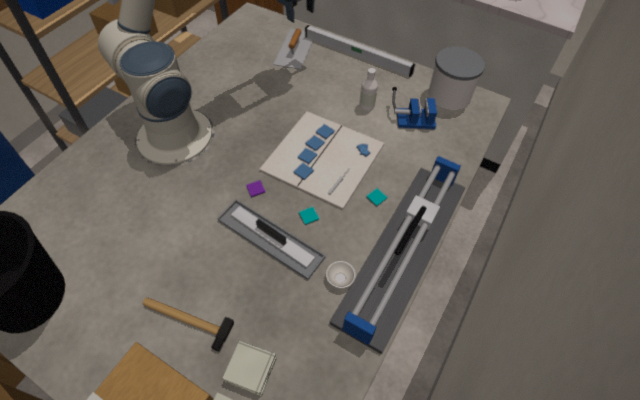

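The top view shows four blue tiles at (219,242), (242,244), (264,243) and (286,238), the board centred near (253,231) with its line at y≈231, and the tray at (375,232).

Straightedge candidates:
- the bar with a black grip in the grey tray, (375,230): chosen, as it is the one in the tray
- the level at (57,260)
- the tile-cutter rail at (325,100)

Tile lookalikes are turquoise at (281,157) and (333,208), purple at (329,276), and the shard at (228,191).

```bash
cat > v.py <<'E'
from h import *
def fitrect(n,mask,z):
    c=max(cv2.findContours(mask,cv2.RETR_EXTERNAL,cv2.CHAIN_APPROX_NONE)[0],key=cv2.contourArea)
    w=px2w(n,c.reshape(-1,2)/S+(1/S-1)/2+OFF,z)[:,:2]
    (c,s,a)=cv2.minAreaRect((w*1000).astype(np.float32)); return np.round(c,1),np.round(s,1),round(a,1)
S=4;OFF=np.zeros(2)
def tiles(n,im):
    up=cv2.resize(im,None,fx=S,fy=S,interpolation=cv2.INTER_CUBIC).astype(int)
    m=((up[...,0]-up[...,2]>40)&(up[...,0]-up[...,1]>22)).astype(np.uint8)
    N,l,st,ce=cv2.connectedComponentsWithStats(m); out=[]
    for i in range(1,N):
        if st[i,4]>1500:
            w=px2w(n,[ce[i]/S+(1/S-1)/2],.02)[0]
            if .3<w[0]<.75 and 0<w[1]<.4: out.append((w[:2].round(4),st[i,4])+fitrect(n,(l==i).astype(np.uint8),.022))
    return out
def line(n,im,b=None):
    g=cv2.cvtColor(im,cv2.COLOR_BGR2GRAY).astype(np.float32); return g
E
python3 - <<'E'
from v import *
for n in("top","scene"):
    im=ctrl.read_camera(n)
    for t in tiles(n,im): print(n,t)
    up=cv2.resize(im,None,fx=S,fy=S,interpolation=cv2.INTER_CUBIC)
    hsv=cv2.cvtColor(up,cv2.COLOR_BGR2HSV)
    m=((hsv[...,1]<40)&(hsv[...,2]>(125))).astype(np.uint8)
    N,l,st,ce=cv2.connectedComponentsWithStats(m)
    for i in range(1,N):
        if st[i,4]>5000: print('white',n,(ce[i]/S).round(),st[i,4],fitrect(n,(l==i).astype(np.uint8),.012))
t=cv2.imread('pics/top0.png')[165:300,190:405]
cv2.imwrite('pics/crop1.png',cv2.resize(t,None,fx=3.6,fy=3.6,interpolation=cv2.INTER_CUBIC))
E
```

```text
top (array([0.6253, 0.2834]), np.int32(2407), array([625.3, 280. ]), array([39.6, 52.5]), 36.8)
top (array([0.4972, 0.0922]), np.int32(4169), array([497.1,  92.2]), array([49.1, 48.7]), 81.4)
top (array([0.4672, 0.2874]), np.int32(4233), array([467.2, 286.7]), array([49.5, 48.3]), 79.3)
top (array([0.4724, 0.1563]), np.int32(4231), array([472.4, 156.1]), array([48.8, 48.5]), 86.4)
top (array([0.4645, 0.2211]), np.int32(4233), array([464.5, 220.7]), array([49.2, 48.5]), 80.6)
white top [92. 80.] 5203 (array([963.8, 767.1]), array([140.9,  53.2]), 89.5)
white top [279.  98.] 11879 (array([958.7, 186.5]), array([234.1,  86. ]), 89.7)
white top [364. 112.] 5934 (array([ 924.2, -120.9]), array([372.7,  13.1]), 89.9)
white top [185. 224.] 437955 (array([562.8, 416.1]), array([654.1, 794.4]), 21.0)
white top [579. 162.] 101472 (array([ 783.8, -834.1]), array([543.2, 296.8]), 38.2)
white top [355. 149.] 21898 (array([ 791.7, -106.3]), array([ 86.3, 362. ]), 4.5)
white top [263. 153.] 5519 (array([764.9, 186.8]), array([ 74.8, 110.1]), 47.5)
white top [494. 179.] 16675 (array([ 731.8, -527.2]
[... 1467 characters left out ...]
8]), array([1140.7,   97.9]), 89.1)
white scene [176. 149.] 14769 (array([ 45.5, -42.7]), array([279.5, 155.1]), 39.4)
white scene [428. 200.] 11319 (array([901.9, 236.7]), array([226.2,  86.2]), 90.0)
white scene [134. 271.] 396815 (array([ 191.9, -496.3]), array([799.9, 715.6]), 39.0)
white scene [275. 238.] 13351 (array([ 542.3, -166.5]), array([ 43.5, 303.2]), 84.2)
white scene [382. 266.] 7504 (array([876.8, -70.4]), array([370.6,  12.8]), 89.9)
white scene [398. 275.] 7796 (array([930.4, -70. ]), array([371.2,  13.1]), 89.9)
white scene [326. 300.] 8104 (array([ 778.2, -267.3]), array([96., 95.]), 1.4)
white scene [260. 364.] 38153 (array([ 745.5, -494.5]), array([215.3, 134.1]), 33.0)
```

View pics/crop1.png

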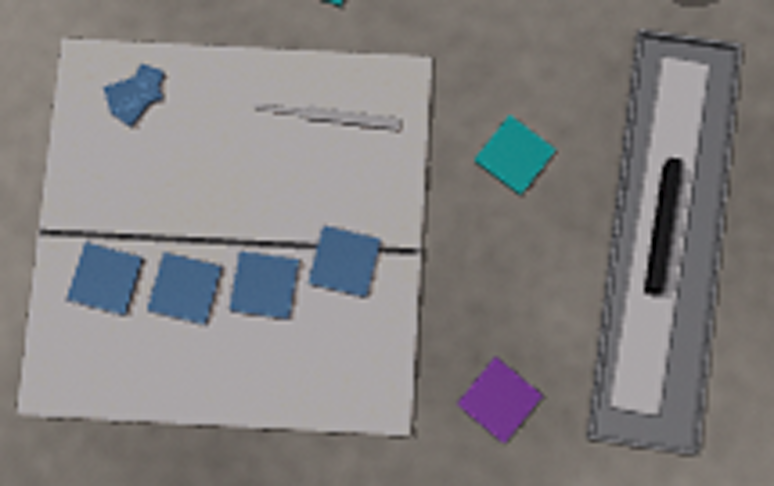

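The crop confirms the bar with its black grip in the tray. In the crop the tiles lie below the line at (107,279), (185,288), (265,285) and (345,262), and the line runs from (40,232) to (420,250). Next I fit the line precisely in both cameras.

```bash
cat >> v.py <<'E'
def prof(n,g,p0,d,nrm,ss,ts,z):
    P=p0+ss[:,None,None]*d+ts[None,:,None]*nrm
    W=np.dstack([P,np.full(P.shape[:2],z)]).reshape(-1,3)
    uv=w2px(n,W).astype(np.float32).reshape(len(ss),len(ts),2)
    return cv2.remap(g,uv[...,0],uv[...,1],cv2.INTER_CUBIC)
def linefit(n,im,p0,th,rng=.012,sm=.15):
    g=cv2.cvtColor(im,cv2.COLOR_BGR2GRAY).astype(np.float32)
    for k in range(3):
        nrm=np.array([np.cos(th),np.sin(th)]); d=np.array([-nrm[1],nrm[0]])
        ss=np.linspace(-sm,sm,121); ts=np.arange(-rng,rng+1e-6,.0005)
        G=prof(n,g,p0,d,nrm,ss,ts,.012)
        w=np.clip(np.percentile(G,70)-25-G,0,None); ok=(w.sum(1)>100)&(w[:,0]+w[:,-1]<1)
        c=(w*ts).sum(1)/np.maximum(w.sum(1),1); s,c=ss[ok],c[ok]
        for _ in range(3):
            a=np.polyfit(s,c,1); r=abs(c-np.polyval(a,s)); q=r<max(.0008,2*np.median(r)); s,c=s[q],c[q]
        p0=p0+nrm*a[1]; th=th-np.arctan(a[0])
    return p0,th,len(s),r.max()
E
python3 - <<'E'
from v import *
e=px2w("top",[[190+40/3.6,165+232/3.6],[190+420/3.6,165+250/3.6]],.012)[:,:2]; d=e[0]-e[1]; th=np.arctan2(-d[0],d[1])
print(e,th)
for n in("top","scene"):
    im=ctrl.read_camera(n)
    p0=e.mean(0) if n=="top" else e.mean(0)+[.0015,-.004]
    p,t,k,r=linefit(n,im,p0,th); print(n,p.round(4),np.degrees(t).round(2),k,r)
    nr=np.array([np.cos(t),np.sin(t)]); dd=np.array([-nr[1],nr[0]])
    for q in tiles(n,im): c=q[2]/1000-p; print((c@nr).round(4),(c@dd).round(4))
    # board edges along y: bright/dark transitions
    g=cv2.cvtColor(im,cv2.COLOR_BGR2GRAY).astype(np.float32)
    G=prof(n,g,p,dd,nr,np.linspace(-.2,.2,801),np.linspace(.02,.1,17),.012).mean(1); D=np.gradient(cv2.GaussianBlur(G,(1,9),0)[:,0] if G.ndim>1 else np.convolve(G,np.ones(9)/9,'same'))
    D[:10]=0;D[-10:]=0; ss=np.linspace(-.2,.2,801); print('edges',ss[D.argmax()],ss[D.argmin()])
K=lambda n,px:px2w(n,px,.016)
for n,px in(("top",[[373,231]]),("scene",[[275,238]])): print(n,(K(n,px)-px2w(n,px,.012))[0].round(4))
# grip top
print(ctrl.current_eef_rot().round(3).tolist(),ctrl.current_t())
E
```

```text
[[0.50136652 0.34667515]
 [0.51125809 0.02960002]] 0.031186172903843592
top [0.5069 0.1882] 1.5 60 0.00037326707459383213
0.1209 0.0889
-0.0124 -0.0957
-0.0371 0.0997
-0.0353 -0.0311
-0.0417 0.0336
edges -0.1575 0.16149999999999998
scene [0.5068 0.1841] 1.52 64 0.0005138781469720753
-0.0351 0.0983
-0.0395 0.0324
-0.0333 -0.0319
-0.01 -0.0961
edges -0.157 -0.1665
top [-0.0007  0.0005  0.004 ]
scene [ 0.0015 -0.0017  0.004 ]
[[-0.963, 0.269, -0.0], [0.269, 0.963, -0.0], [0.0, -0.0, -1.0]] 0.3
```

```bash
cat >> h.py <<'E'
def R(h):
    h=np.radians(h); c,s=np.cos(h),np.sin(h); return np.array([[-s,c,0],[c,s,0],[0,0,-1.]])*np.array([1,1,1])
BAR=np.array([.544,-.1677]); HT=-95.75
LN=np.array([.5069,.188]); TH=1.51
nr=np.array([np.cos(np.radians(TH)),np.sin(np.radians(TH))]); dd=np.array([-nr[1],nr[0]])
P=lambda xy,z:np.r_[xy,z]
E
python3 - <<'E'
from h import *
r=R(HT); r[:,0]=np.cross(r[:,1],r[:,2]); print(r.round(3).tolist(),np.linalg.det(r))
ctrl.goto(P(BAR,.13),r); ctrl.command_gripper(.5)
print(ctrl.current_q(), ctrl.move_l(P(BAR,.020),.12,contact_N=8), ctrl.current_tool_pos())
ctrl.command_gripper(0)
print(ctrl.current_grip_width()*91,ctrl.current_grasp_force(),ctrl.current_contact_force())
ctrl.move_l(P(BAR,.12),.12)
print(ctrl.current_grip_width()*91,ctrl.current_contact_force(),ctrl.current_wrist_torque(),ctrl.current_t())
r=R(TH); c=LN-.112*nr+.002*dd
ctrl.goto(P(c,.12),r); print(ctrl.current_q(),ctrl.current_t())
for n in("top","scene"): cv2.imwrite(f"pics/{n}_held.png",ctrl.read_camera(n))
a=cv2.imread("pics/top_held.png")[150:330,170:410];b=cv2.imread("pics/scene_held.png")[60:240,200:440]
cv2.imwrite("pics/held.png",cv2.resize(np.vstack([a,b]),None,fx=1.6,fy=1.6))
E
```

```text
[[0.995, -0.1, 0.0], [-0.1, -0.995, 0.0], [0.0, 0.0, -1.0]] 1.0
[-2.31441738e+01  2.73458270e+01  8.90357949e+01  2.37382133e-04
  6.36176408e+01  7.26083196e+01] False [ 0.54444656 -0.16787712  0.0206252 ]
13.461973045268973 29.995053112506866 [0.55153588 2.73204206 4.0395765 ]
13.465264889413765 [ 0.62834992 -0.58832993 -2.80608969] [-0.03184689  0.21565261 -0.05771088] 6.775
[ 1.74406257e+01  1.87449607e+01  1.07300957e+02 -1.08859928e-02
  5.39357331e+01  1.60447513e+01] 8.2083
```

View pics/held.png

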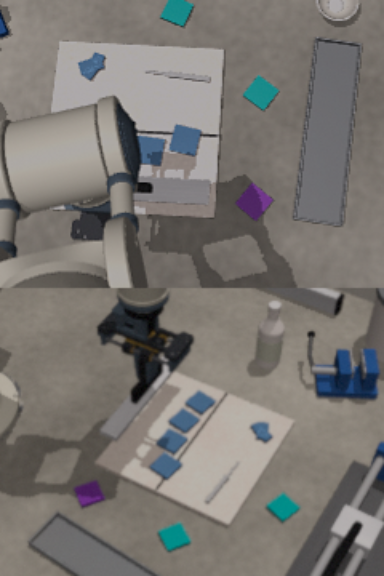

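The bar is held level by its grip, clear of the board. The tiles are untouched, at about (170,465) to (200,402) in the lower picture. Next I lower it behind the tiles and push most of the way.

```bash
python3 - <<'E'
from v import *
c=LN+.002*dd
print(ctrl.move_l(P(c-.112*nr,.0302),.1,contact_N=6),ctrl.current_tool_pos(),ctrl.current_contact_force())
print(ctrl.move_l(P(c-.030*nr,.0302),.04),ctrl.current_tool_pos(),ctrl.current_contact_force(),ctrl.current_t())
for n in("top","scene"):
    im=ctrl.read_camera(n);cv2.imwrite(f"pics/{n}_p1.png",im)
    for q in tiles(n,im): print(n,((q[2]/1000-LN)@nr).round(4),((q[2]/1000-LN)@dd).round(4),q[3],q[4])
a=cv2.imread("pics/top_p1.png")[165:300,190:330];b=cv2.imread("pics/scene_p1.png")[100:220,245:395]
cv2.imwrite("pics/p1.png",np.vstack([cv2.resize(a,(400,386*400//400)[:2]) if 0 else cv2.resize(a,(400,290)),cv2.resize(b,(400,320))]) [:600])
E
```

```text
False [0.39518479 0.18713511 0.03057729] [-0.29240975  0.43788081 -3.2821208 ]
False [0.4767672  0.18922255 0.03023846] [-0.78284235 -0.05685698 -3.39833752] 11.5583
top 0.0138 -0.042 [46. 22.] 2.4
top 0.014 -0.0913 [46.4 48.8] 3.3
scene 0.0147 0.0332 [47.3 48. ] 2.0
scene 0.0144 -0.0348 [44.8 46.6] 2.3
scene 0.0158 -0.0966 [45.9 46. ] 90.0
```

View pics/p1.png

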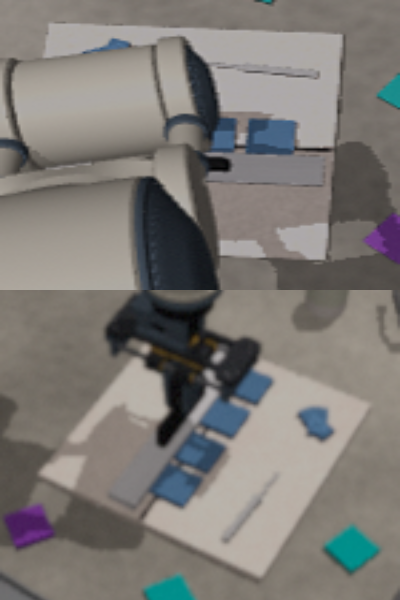

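Three tiles are visible flush against the bar, about 10 mm short of their place, with the line visible at the right end. I push the rest slowly, aiming slightly short, then back off and lift to measure.

```bash
python3 - <<'E'
from v import *
c=LN+.002*dd
ctrl.move_l(P(c-.0207*nr,.0302),.02); ctrl.sleep(.2); print(((ctrl.current_tool_pos()[:2]-LN)@nr),ctrl.current_tool_pos())
ctrl.move_l(P(c-.060*nr,.0302),.06)
ctrl.move_l(P(c-.060*nr,.12),.12)
ctrl.goto(P(BAR,.12),R(HT)); print(ctrl.current_t())
for n in("top","scene"):
    im=ctrl.read_camera(n);cv2.imwrite(f"pics/{n}_p2.png",im)
    for q in sorted(tiles(n,im),key=lambda q:-q[0][1]): print(n,((q[2]/1000-LN)@nr).round(4),((q[2]/1000-LN)@dd).round(4),q[3],q[4])
    try:
        p,t,k,r=linefit(n,im,LN-.002*dd,np.radians(TH),rng=.01,sm=.157);print(n,((p-LN)@nr).round(4),np.degrees(t),k)
    except Exception as e: print(e)
cv2.imwrite("pics/p2.png",cv2.resize(cv2.imread("pics/top_p2.png")[165:300,190:405],None,fx=3.6,fy=3.6,interpolation=cv2.INTER_CUBIC))
E
```

```text
-0.02061663225136999 [0.48623749 0.18946865 0.03027367]
15.5667
top 0.1217 0.089 [37.5 51.8] 37.1
top 0.026 -0.0908 [43.8 48.8] 1.1
top -0.0108 5.816713127720187 5
scene 0.0255 0.1004 [45.9 48.5] 1.6
scene 0.0253 0.0336 [46.2 48.4] 0.8
scene 0.0255 -0.0336 [46.2 48.1] 1.0
scene 0.0253 -0.0951 [46.6 48.6] 1.0
scene 0.0001 1.461491163164207 24
```

View pics/p2.png

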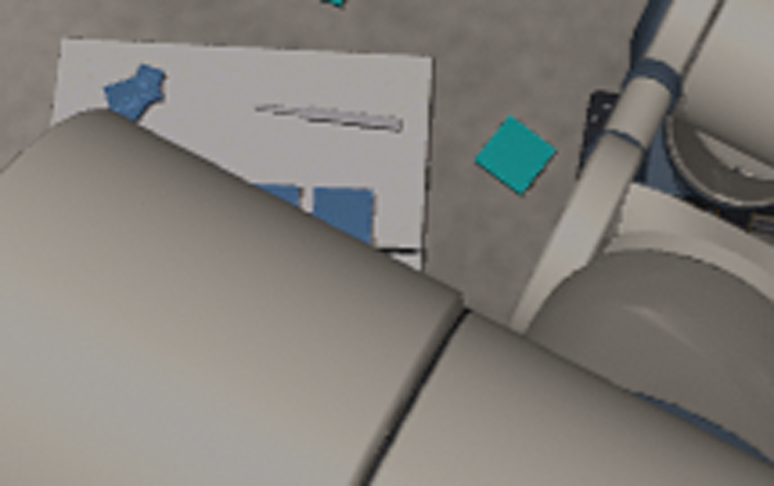

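The scene camera gives tile centres 25.3–25.5 mm beyond the line, within 0.5° of its direction, so the row is straight and on the line. The bar goes back into the tray.

```bash
python3 - <<'E'
from v import *
r=R(HT)
ctrl.move_l(P(BAR,.03),.12); print(ctrl.move_l(P(BAR,.0195),.02,contact_N=2.5),ctrl.current_tool_pos(),ctrl.current_contact_force())
ctrl.command_gripper(.4); ctrl.sleep(.2); ctrl.move_l(P(BAR,.16),.15)
ctrl.goto([.35,-.35,.25],r); print(ctrl.current_t())
for n in("top","scene"):
    im=ctrl.read_camera(n);cv2.imwrite(f"pics/{n}_p3.png",im)
    for q in sorted(tiles(n,im),key=lambda q:-q[0][1]): print(n,((q[2]/1000-LN)@nr).round(4),((q[2]/1000-LN)@dd).round(4),q[3],q[4])
    p,t,k,rr=linefit(n,im,LN-.002*dd,np.radians(TH),rng=.006,sm=.157);print(n,((p-LN)@nr).round(4),np.degrees(t),k)
cv2.imwrite("pics/p3.png",np.vstack([cv2.resize(cv2.imread("pics/top_p3.png")[165:300,190:405],(480,300)),cv2.resize(cv2.imread("pics/scene_p3.png")[100:290,200:400],(480,300))]))
E
```

```text
True [ 0.54398896 -0.16735084  0.01993118] [0.60322378 2.62441089 7.08037975]
19.9833
top 0.0234 0.1055 [49.7 49.4] 1.5
top 0.1208 0.0888 [39.3 52.6] 37.3
top 0.0234 0.0387 [49.6 49.1] 1.0
top 0.0234 -0.029 [49.7 49.3] 1.4
top 0.0234 -0.0908 [49.5 48.8] 1.6
top 0.0001 1.5050030164013244 40
scene 0.0256 0.1004 [45.9 49. ] 1.0
scene 0.0255 0.0334 [48.  46.6] 89.7
scene 0.0254 -0.0333 [46.6 48.1] 0.6
scene 0.0254 -0.0949 [46.2 48.9] 1.9
scene 0.0023 1.3949781729402542 2v.py:32: RankWarning: Polyfit may be poorly conditioned
  a=np.polyfit(s,c,1); r=abs(c-np.polyval(a,s)); q=r<max(.0008,2*np.median(r)); s,c=s[q],c[q]
v.py:32: RankWarning: Polyfit may be poorly conditioned
  a=np.polyfit(s,c,1); r=abs(c-np.polyval(a,s)); q=r<max(.0008,2*np.median(r)); s,c=s[q],c[q]
v.py:32: RankWarning: Polyfit may be poorly conditioned
  a=np.polyfit(s,c,1); r=abs(c-np.polyval(a,s)); q=r<max(.0008,2*np.median(r)); s,c=s[q],c[q]
```

View pics/p3.png

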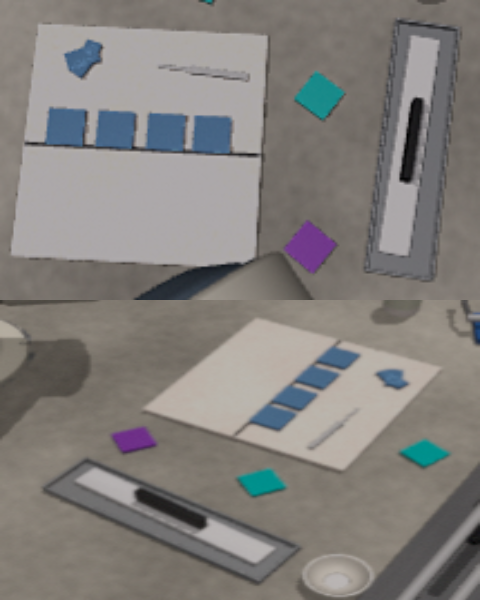

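The top view shows all four tiles in a straight row on the line (y≈145–152). The straightedge lies flat in its tray at (411,150), and the shard and scribe have not moved. Tile centres measure 23.4 mm (top) and 25.5 mm (scene) beyond the line, averaging about 24.5 mm against the 25 mm target.

```bash
python3 -c "
from bench import ctrl; print(ctrl.sign_off(),ctrl.current_t())"
```

```text
the job is handed in; nothing more can be done
the job is handed in; nothing more can be done
```

The job is handed in: the four tiles form a straight row on the black line (centres about 24.5 mm beyond it, against 25 mm), the straightedge is back flat in its tray, and it took about 20 s of the 56 s allowed.

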